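# Set the iron's heat wheel under its sliding guard

### The arm

A 6-joint arm with a two-finger parallel gripper is mounted at the origin on a cart in front of the work surface, level with it; the furniture and walls round the work are solid. World frame = base frame: x ahead of the robot, y to its left, z up, the work surface at z = 0. Lengths are in mm, angles in degrees, forces in N, time in s.
With the tool pointing down it reaches from about 350 to 775 mm from the base axis. Payload 7.3 kg.
Tool frame: the origin (TCP) lies midway between the tips of the shut fingers; the grasp point (between the pads) lies behind it (robot.grip_point_offset is the z of the grasp point in the tool frame, in mm); z points along the fingers, y is the direction in which the jaws open and shut (so a half turn about z gives the same grasp; the last joint's range is limited). The gripper opens to 92 mm and grips with 3 to 60 N. Pads are 19 mm wide; open, the fingers measure 130 mm over their backs; the gripper's body (75 mm by 190 mm) begins 47 mm behind the grasp point.
Start: joints at [-77.808, 19.595, 87.324, -0, 73.075, -8.365], TCP at [184.377, -491.579, 226.741] pointing down, gripper open.
Joint ranges: [-145.02, 145.02], [-44.19, 115.74], [2.07, 154.8], [-57.11, 237.11], [16.16, 152.29], [-177.93, 177.93]. Speed limits (degrees/s): [147.25, 147.25, 180, 180, 180, 180].

### API

Orientations are given as a 3x3 rotation matrix whose columns are the frame's x, y, z axes.
In Python, from bench import robot gives the robot as it stands.
- The arm moves only by the tool apply_moves, never from a script. Its argument "increments" is text: rows parted by semicolons, each of 7 numbers parted by spaces: the shift along the world's x, y, z in m, then the turn, a rotation vector about the world's x, y, z in degrees, then the closure, from -1 (fully open) to 1 (shut), so that 0 is half open. A call has 1 to 5 rows; each row is the pose to reach, as a shift and turn from the pose commanded when the call began; what a row does not reach only later rows make up. A row lasts 1/10 s, in which the tool goes at most 50 mm and 8.59 degrees, less where a joint would pass 70% of its speed; a pose out of reach is approached as far as the arm can. A call with a gripper value outside its range is refused whole. The fingers move at their own pace and stop on an object; "force" is the grip in N (left out, the last holds). Time passes only in rows, so rows that repeat a pose let the fingers close. It gives the time, the measured TCP pose, the force and the opening at its end, in the units of the state.
- robot.read_state(): the state, without advancing time (a new reading comes with each control period).
- robot.snapshot(name): name is "side" or "top"; returns the picture (400x640x3 uint8, blue, green, red); there is no depth.
- robot.camera_params(name): a dict with "K" (3x3 intrinsics, pixels), "k1" (the pictures are not rectified: a ray, as slopes to the right and down, at radius r is drawn at 1 + k1 r^2 times it, then the intrinsics apply), "R" (3x3) and "t" (3): a world point X has camera coordinates R X + t. Camera axes: x right, y down, z forward; pixel columns grow to the right and rows downward; lengths in mm; the calibration is good to about 2 mm. A picture is of the moment at which its call begins. camera_params takes no time and is no camera call.
- robot.hand_in(): hands the job in, once; it reports no verdict.
The state is a dict: "t": time; "q": joint angles; "joint_vel": joint speeds; "joint_torque": joint torques, N m; "tool_pos": TCP position; "orientation": TCP orientation; "wrist_force": force on the tool from outside, world axes, zero at the start; "torque": the same for the moment, N m; "opening": finger opening in mm.
Only numpy, scipy, OpenCV 4.12 (cv2) and the standard library are available. Lean on these libraries where they do the work, as an engineer would, in place of code of your own. Each camera call takes 0.05 s, during which the arm holds its last target.

### The job

The next load is cotton, so set the iron's control unit to its yellow heat setting: push the clear guard all the way aside off the black knurled wheel, roll the wheel with a fingertip until it clicks in with the yellow bar on top, between the white index marks, and then push the guard fully shut over the wheel again. Do it all by pushing and rubbing: do not grip the guard between the fingers, and leave the other things on the board where they are.

Things in the scene. Friction and masses are not known exactly. Their poses are not given: they have to be found in the camera images.
- control_unit: Low grey control unit of the iron, fixed to the board: 150 mm (its x) by 250 mm (its y), 70 mm high to its flat black deck. Origin under its centre, on the board; x points from its vented front to its rear (away from the robot at yaw 0), y to its left, z up. Two guide rails 4 mm high run along y at x -37.5 and +37.5 mm; between them the deck is bare but for wheel and guard
- wheel_crown (a point): Top of the black wheel's rim: at x 0, y +50 mm of the unit, 81 mm over the board, 11 mm over the deck; fixed, has the unit's axes. The wheel is 72 mm across, 22 mm wide, its axle along the unit's y 45 mm over the board, so only its top shows, between two fixed grey cheeks 5 mm wide that end 3 mm below the crown and bear a white index mark each
- heat_wheel (a joint): Angle of the wheel, rad; grows as the crown goes to the unit's +x. Clicks: 0 blue bar on top, 0.5 green, 1.0 yellow, 1.5 red; stops at -0.1 and 1.6. Starts at blue or green. Rim of knurled rubber, gives about 1 mm under 6 N. Press lightly on the crown (3 to 8 N) and rub along the unit's x: 18 mm is one click and takes up to 1.3 N. Let go, it springs to the nearest click
- guard (a joint): Travel of the clear guard along the rails, m: 0 fully shut (its middle over the wheel's), 0.080 fully open, slid to the unit's -y (its middle at y -30 mm). The guard is a cover 70 mm (unit's x) by 49 mm (y), from 1 to 30 mm over the deck, so fingertips 18 mm over the deck can push its ends and clear the wheel. Needs about 2 N, stays where it is left
- guard_left_face (a point): Point on the outer face of the guard's white ribbed end cap on the unit's +y side, a cap 70 mm wide, 29 mm high; this point is at the cap's middle across, 23.5 mm over the deck, and moves with the guard. Pushed to open
- guard_right_face (a point): The same on the guard's -y side. Pushed to shut
- spray_bottle: green-headed white trigger spray bottle, 61x127x242 mm, standing at the far left; origin under its centre
- white_jar: white lidded jar with a red band, 70 mm across, 57 mm high; origin under its centre
- thread_reel_white: reel of white thread, 35 mm across, 46 mm high, standing in front of the control unit; origin under its centre
- collar_stay_a: pale collar stay, 12x66x8 mm, lying in front of the control unit; origin under its centre
- collar_stay_b: second pale collar stay, 12x66x8 mm, lying in front of the control unit; origin under its centre
- masking_tape: roll of masking tape lying flat, 100 mm across, 25 mm high; origin under its centre
- marker_pen: black marker pen with red cap, 18x125x18 mm, lying; origin under its centre

How it is judged:
By the outcome, as a careful person would: the job done as asked, in the order asked, and still so for the second after the job is handed in, with the robot touching nothing.
It also fails if it takes over 48 s, if anything falls off the work surface, if the arm or the gripper's body presses on something with over 40 N, if the wrist force passes 120 N, or if a joint passes its speed limit or range.

## Working session

There is one attempt and no reset: what is moved stays moved. The work goes in short steps, Python scripts to look and compute and a tool call to move; the robot and the scene stay as the last step left them, time stands still between calls to the robot, and variables do not carry over. Pictures are saved under pics/ and viewed, and the job is handed in when it is done.

Besides the shell and the picture viewer there is one more tool, called as name(argument=value, ...) on one line, values as JSON. apply_moves: Moves the arm, as the interface text tells. Its arguments: {"type":"object","properties":{"increments":{"type":"string"},"force":{"type":"number"}},"required":["increments"]}

```bash
mkdir -p pics; ls
python3 - <<'E'
from bench import robot
import cv2
print(robot.read_state())
for n in("side","top"):
    cv2.imwrite(f"pics/{n}0.png",robot.snapshot(n)); print(n,robot.camera_params(n))
print(robot.grip_point_offset)
E
```

```text
pics
{'t': 0.0, 'q': array([-7.78074051e+01,  1.96351188e+01,  8.73757176e+01, -3.67416132e-04,
        7.30752595e+01, -8.36402750e+00]), 'joint_vel': array([ 0.00223833, -0.04146433,  0.04089353,  0.0216766 ,  0.02323601,
       -0.01836682]), 'joint_torque': array([ 1.06195031e-05, -4.31236482e+01, -2.44225019e+01,  7.16396095e-02,
        5.57000900e-02, -1.38256519e-04]), 'tool_pos': array([ 184.28854862, -491.16614996,  226.06611861]), 'orientation': array([[ 9.36325017e-01,  3.51134386e-01, -3.23355180e-04],
       [ 3.51134471e-01, -9.36323892e-01,  1.46746538e-03],
       [ 2.12512374e-04, -1.48756570e-03, -9.99998871e-01]]), 'wrist_force': array([-0.26899722,  0.68349303,  0.08139131]), 'torque': array([-0.03121808, -0.04953158, -0.02408396]), 'opening': 91.56067728144811}
side {'K': array([[427.05845748,   0.        , 316.42903995],
       [  0.        , 427.05845748, 202.83600098],
       [  0.        ,   0.        ,   1.        ]]), 'k1': -0.04501143159227167, 'R': array([[-0.91151659, -0.41107947, -0.01229547],
       [-0.17212049,  0.4084668 , -0.89639802],
       [ 0.37351312, -0.81496536, -0.44307946]]), 't': array([ 531.49672726,  128.93145411, 1237.028458  ])}
top {'K': array([[508.30570154,   0.        , 321.91665559],
       [  0.        , 508.30570154, 207.43216749],
       [  0.        ,   0.        ,   1.        ]]), 'k1': -0.03854618704725364, 'R': array([[-0.01636039, -0.99985771,  0.00411148],
       [-0.98824313,  0.01554491, -0.15209823],
       [ 0.15201268, -0.00655152, -0.98835683]]), 't': array([ 135.58008659,  524.00229528, 1568.47342089])}
-18.8
```

View pics/side0.png

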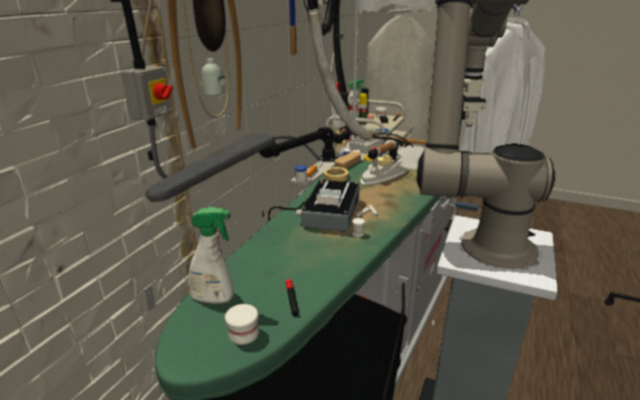

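View pics/top0.png

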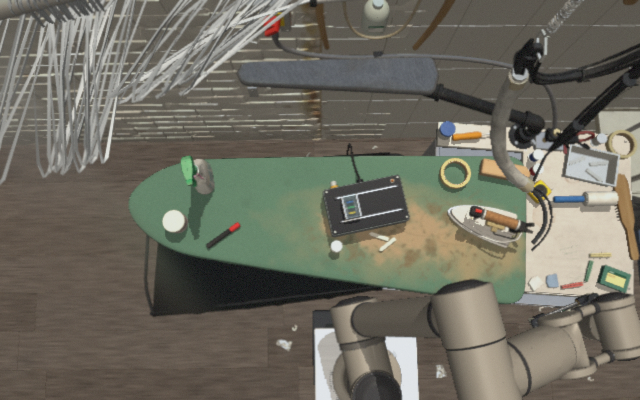

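The top view shows the unit near (366,206) with the guard or wheel window near (350,206). The side view shows it at (332,204). I'll zoom in.

```bash
cat > h.py <<'E'
import numpy as np, cv2
from bench import robot
def P(n):
    c=robot.camera_params(n); return c["K"],c["k1"],c["R"],c["t"]
def proj(n,X):
    K,k,R,t=P(n); X=np.atleast_2d(X); c=X@R.T+t; s=c[:,:2]/c[:,2:]; r2=(s**2).sum(1,keepdims=True)
    s=s*(1+k*r2); return s@K[:2,:2].T+K[:2,2]
def back(n,uv,z):
    K,k,R,t=P(n); s=cv2.undistortPoints(np.array(uv,float).reshape(-1,1,2),K,np.array([k,0,0,0.])).reshape(-1,2)
    d=np.c_[s,np.ones(len(s))]@R; o=-R.T@t
    return o+d*((z-o[2])/d[:,2])[:,None]
def zoom(im,u0,v0,w,h,f,name): cv2.imwrite(name,cv2.resize(im[v0:v0+h,u0:u0+w],None,fx=f,fy=f,interpolation=cv2.INTER_CUBIC))
E
python3 - <<'E'
from h import *
zoom(cv2.imread("pics/top0.png"),316,165,100,75,8,"pics/t0z.png")
zoom(cv2.imread("pics/side0.png"),290,165,100,75,8,"pics/s0z.png")
E
```

```text
(no output)
```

View pics/t0z.png

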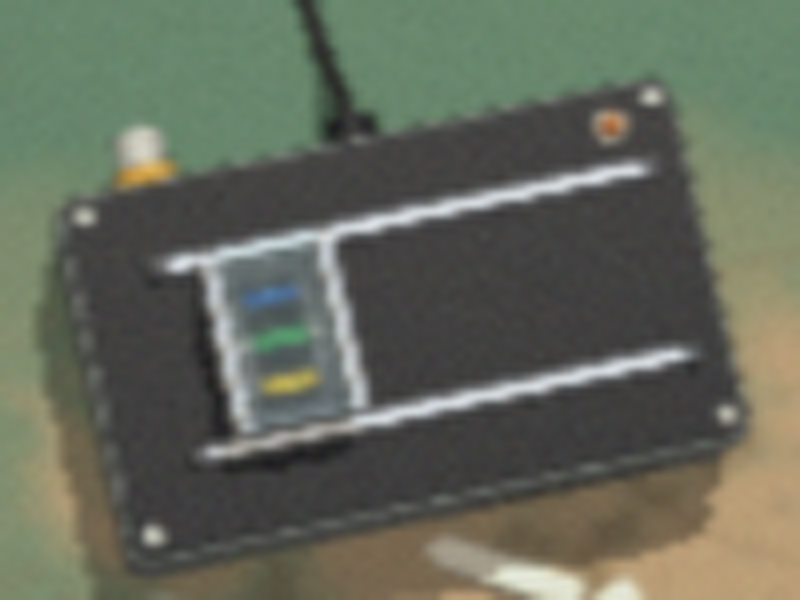

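View pics/s0z.png

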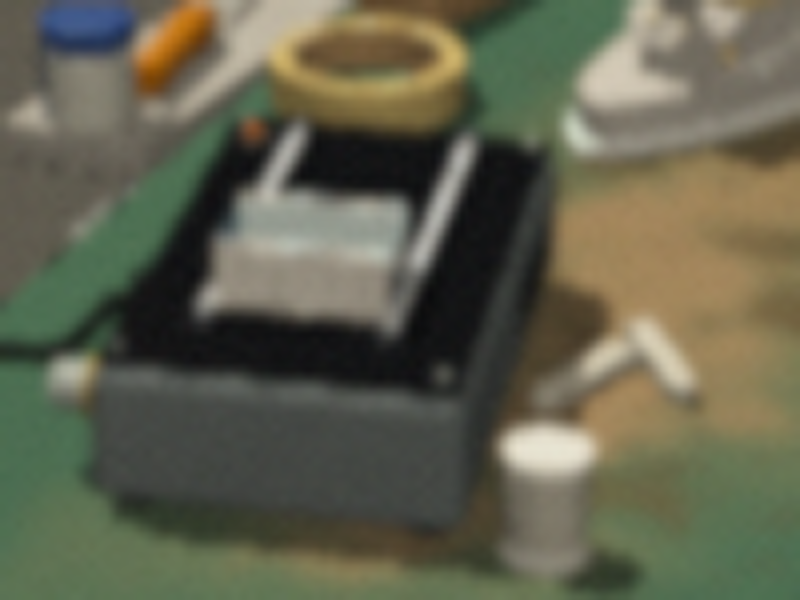

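Run:
```python
from h import *
z=np.array([[85,216],[652,96],[728,413],[153,536]])
uv=316+0*z+ (z+.5)/8-.5; uv[:,1]=165+(z[:,1]+.5)/8-.5
X=back("top",uv,71); print(X.round(1))
c=X.mean(0)
print("c",c, "sizes",np.linalg.norm(X[0]-X[1]),np.linalg.norm(X[1]-X[2]))
y=(X[0]-X[1]+X[3]-X[2]); y/=np.linalg.norm(y); x=(X[0]-X[3]+X[1]-X[2]); 
print("yaw from y",np.degrees(np.arctan2(-y[0],y[1])),"from x",np.degrees(np.arctan2(x[1],x[0])))
yaw=np.arctan2(-y[0],y[1])
R=np.array([[np.cos(yaw),-np.sin(yaw),0],[np.sin(yaw),np.cos(yaw),0],[0,0,1]])
o=np.array([c[0],c[1],0])
im={n:cv2.imread(f"pics/{n}0.png") for n in("top","side")}
pts=[[sx*75,sy*125,zz] for sx in(-1,1) for sy in(-1,1) for zz in(0,70)]+[[0,50,81],[0,74.5,93.5],[0,25.5,93.5]]+[[sx*35,yy,100] for sx in(-1,1) for yy in(25.5,74.5)]
for n,(u0,v0) in dict(top=(316,165),side=(290,165)).items():
    b=cv2.resize(im[n][v0:v0+75,u0:u0+100],None,fx=8,fy=8,interpolation=cv2.INTER_CUBIC)
    for p in pts:
        q=proj(n,R@np.array(p)+o)[0]; q=((q-[u0,v0]+.5)*8).astype(int); cv2.circle(b,tuple(map(int,q)),4,(0,0,255),1)
    cv2.imwrite(f"pics/ov_{n}.png",b)
for l,p in dict(crown=[0,50,81],L=[0,74.5,93.5],Rf=[0,25.5,93.5]).items(): print(l,(R@np.array(p)+o).round(1))
```

```text
[[ 571.1  113.2   71. ]
 [ 615.5 -109.9   71. ]
 [ 489.7 -134.5   71. ]
 [ 445.5   89.3   71. ]]
c [530.48350261 -10.47224264  71.        ] sizes 227.49506005414943 128.19353969125353
yaw from y 11.218189596953318 from x 10.933401227769432
crown [520.8  38.6  81. ]
L [516.   62.6  93.5]
Rf [525.5  14.5  93.5]
```

View pics/ov_top.png

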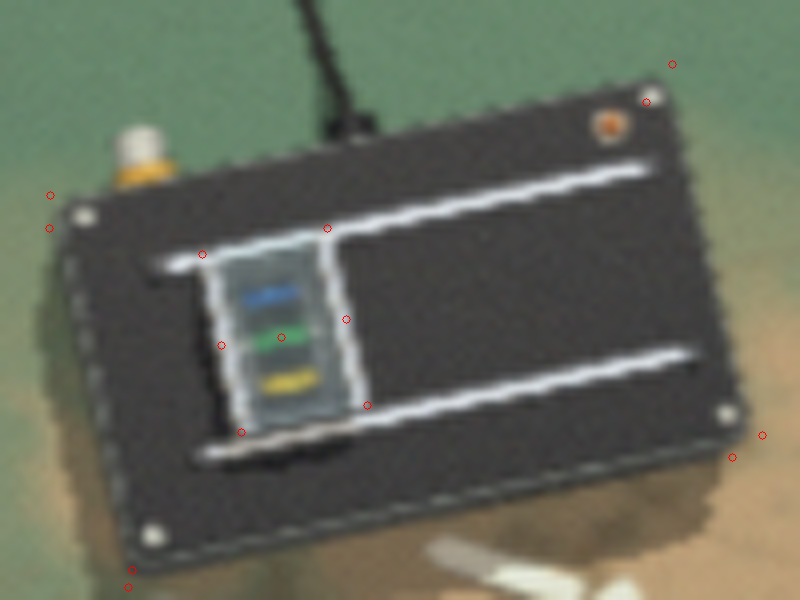

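View pics/ov_side.png

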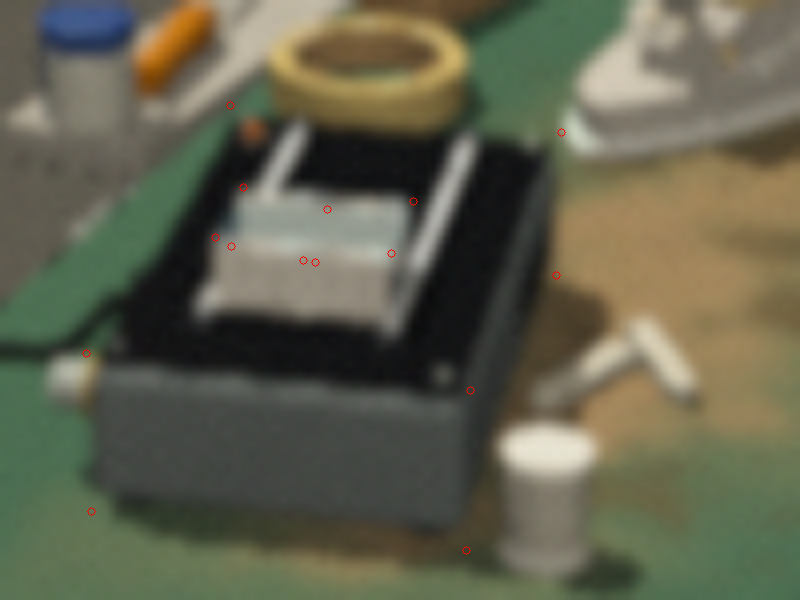

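The shut guard overlays well in both views, and green is on top. The unit is at about (530.5, -10.5), yaw 11.1°. I'll swing to the left of the guard with the fingers shut and tool y along unit x.

apply_moves(increments="0.024 0.043 0.010 0 0 6 1; 0.048 0.086 0.020 0 0 12 1; 0.072 0.129 0.023 0 0 18 1; 0.096 0.172 0.023 0 0 24 1; 0.120 0.215 0.023 0 0 30 1", force=20)

```text
t: 0.6
tool_pos: [304.8, -274.7, 249.7]
orientation: [[0.632, 0.775, 0.0], [0.775, -0.632, -0.0], [0.0, 0.0, -1.0]]
wrist_force: [-0.3, -0.2, -0.6]
opening: 56.5
```

apply_moves(increments="0.024 0.043 0 0 0 6 1; 0.048 0.086 0 0 0 12 1; 0.072 0.129 0 0 0 18 1; 0.096 0.172 0 0 0 24 1; 0.120 0.215 0 0 0 30 1")

```text
t: 1.1
tool_pos: [424.8, -59.6, 249.7]
orientation: [[0.16, 0.987, 0.0], [0.987, -0.16, -0.0], [-0.0, 0.0, -1.0]]
wrist_force: [1.1, -1.0, -0.2]
opening: 16.5
```

apply_moves(increments="0.022 0.037 0 0 0 6 1; 0.044 0.074 0 0 0 12 1; 0.066 0.111 0 0 0 18 1; 0.0864 0.1472 0 0 0 20.3 1; 0.0864 0.1472 -0.04 0 0 20.3 1")

```text
t: 1.6
tool_pos: [515.6, 89.7, 213.1]
orientation: [[-0.194, 0.981, 0.012], [0.981, 0.194, 0.002], [-0.001, 0.012, -1.0]]
wrist_force: [1.1, -1.0, -0.8]
opening: 0.7
```

apply_moves(increments="0 0 -0.04 0 0 0 1; 0 0 -0.07 0 0 0 1; 0 0 -0.07 0 0 0 1")

```text
t: 1.9
tool_pos: [507.8, 85.7, 135.7]
orientation: [[-0.189, 0.982, -0.009], [0.982, 0.189, -0.0], [0.002, -0.009, -1.0]]
wrist_force: [-0.4, -0.0, 0.9]
opening: 0.1
```

Run:
```python
from h import *
print(robot.read_state())
for n,(u,v) in dict(top=(316,165),side=(270,125)).items():
    im=robot.snapshot(n); zoom(im,u,v,130 if n=="side" else 100,97 if n=="side" else 75,6 if n=="side" else 8,f"pics/{n}1.png")
```

```text
{'t': 1.9, 'q': array([ 1.04622800e+00,  2.41786402e+01,  9.59801831e+01, -2.66448752e-03,
        6.03692520e+01, -9.82329880e+00]), 'joint_vel': array([-0.30251399, -3.55108252, -5.2721518 ,  0.0411499 ,  4.20987818,
        0.00830247]), 'joint_torque': array([ 5.22637856e-02, -4.34627187e+01, -2.10054535e+01,  6.77045085e-02,
       -8.01863931e-01,  4.48880732e-03]), 'tool_pos': array([507.77395679,  85.67292478, 135.70891771]), 'orientation': array([[-1.88588854e-01,  9.82012903e-01, -9.21424699e-03],
       [ 9.82054935e-01,  1.88594968e-01, -2.08701458e-04],
       [ 1.53281309e-03, -9.08825550e-03, -9.99957526e-01]]), 'wrist_force': array([-0.41339398, -0.0449337 ,  0.9167324 ]), 'torque': array([-0.04823472, -0.10404266,  0.01838087]), 'opening': 0.12485163099978323}
```

View pics/side1.png

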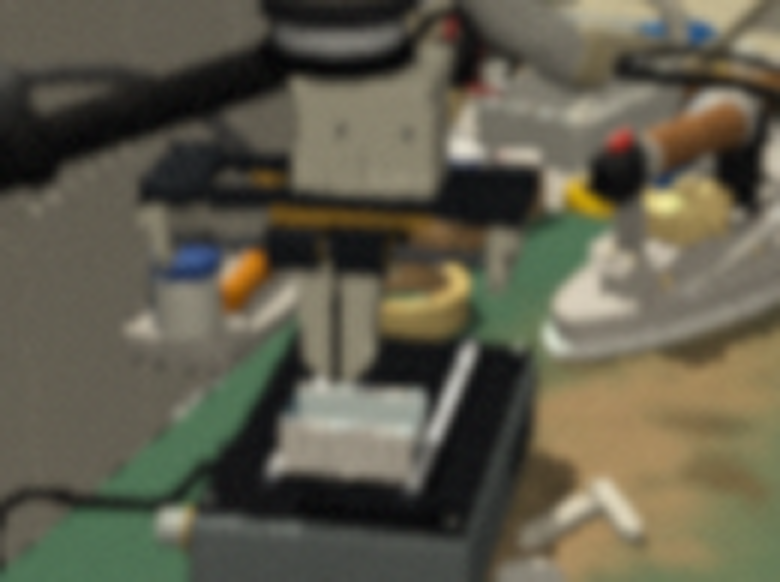

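View pics/top1.png

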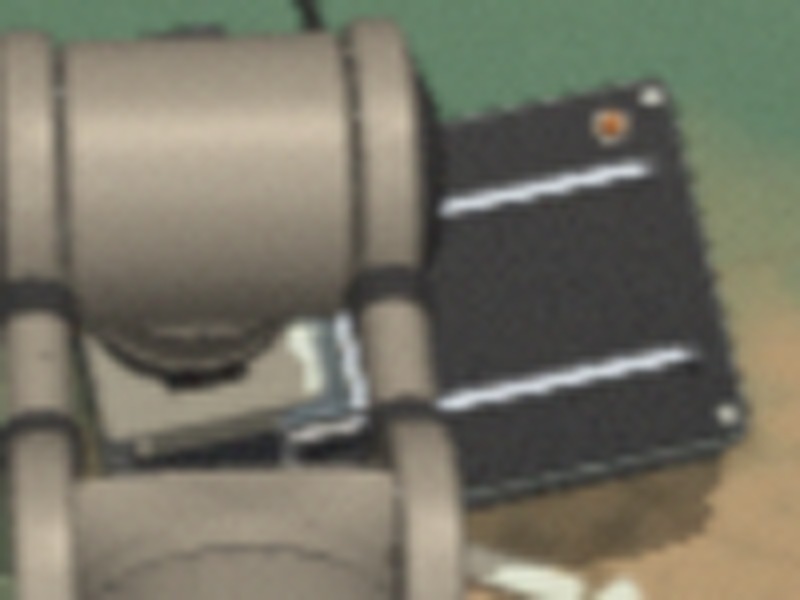

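Run:
```python
from h import *
s=robot.read_state();print(s['tool_pos'],s['wrist_force'])
p=proj("side",s['tool_pos'])[0];print(p,(p-[270,125]+.5)*6)
```

```text
[510.95477537  85.57811642 140.10818681] [ 0.51677518 -0.15944021  0.66848449]
[325.93475141 186.4770453 ] [338.60850846 371.86227178]
```

apply_moves(increments="0 0 -0.03 0 0 0 1; 0 0 -0.048 0 0 0 1; 0 0 -0.052 0 0 0 1; 0 0 -0.052 0 0 0 1")

```text
t: 2.4
tool_pos: [511.7, 85.5, 89.0]
orientation: [[-0.188, 0.982, 0.002], [0.982, 0.188, 0.0], [-0.0, 0.002, -1.0]]
wrist_force: [0.5, -0.2, 0.6]
opening: 0.6
```

Run:
```python
from h import *
im=robot.snapshot("side"); zoom(im,270,125,130,97,6,"pics/side2.png")
s=robot.read_state();print(s['tool_pos'],s['wrist_force'])
```

```text
[511.95810452  85.56772217  89.41870369] [-0.55782363 -0.10947549  0.20343204]
```

View pics/side2.png

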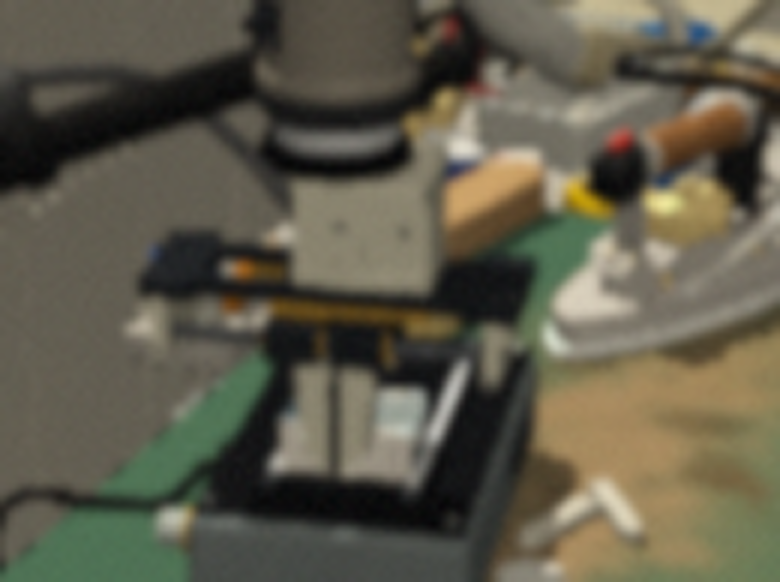

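apply_moves(increments="0.0019 -0.0098 0 0 0 0 1; 0.0039 -0.0196 0 0 0 0 1; 0.0058 -0.0294 0 0 0 0 1; 0.0077 -0.0392 0 0 0 0 1; 0.0096 -0.049 0 0 0 0 1")

```text
t: 2.95
tool_pos: [520.8, 35.6, 88.0]
orientation: [[-0.188, 0.982, 0.001], [0.982, 0.188, 0.0], [-0.0, 0.001, -1.0]]
wrist_force: [0.8, 2.1, 0.8]
opening: 0.9
```

apply_moves(increments="0.0019 -0.0098 0 0 0 0 1; 0.0039 -0.0196 0 0 0 0 1; 0.0058 -0.0294 0 0 0 0 1; 0.0067 -0.0343 0 0 0 0 1; 0.0077 -0.0392 0 0 0 0 1")

```text
t: 3.45
tool_pos: [528.1, -3.1, 87.6]
orientation: [[-0.188, 0.982, -0.0], [0.982, 0.188, 0.0], [0.0, -0.0, -1.0]]
wrist_force: [0.2, 3.0, 1.5]
opening: 0.4
```

apply_moves(increments="0.0004 -0.002 0 0 0 0 1; 0.0008 -0.004 0 0 0 0 1")

```text
t: 3.65
tool_pos: [528.2, -4.2, 87.7]
orientation: [[-0.188, 0.982, -0.001], [0.982, 0.188, 0.004], [0.004, -0.0, -1.0]]
wrist_force: [-1.7, 18.0, 5.2]
opening: 0.2
```

apply_moves(increments="-0.0012 0.006 0 0 0 0 1; -0.0012 0.006 0.006 0 0 0 1")

```text
t: 3.85
tool_pos: [526.7, -0.1, 93.1]
orientation: [[-0.189, 0.982, -0.002], [0.982, 0.189, -0.0], [0.0, -0.002, -1.0]]
wrist_force: [-0.3, 0.3, 0.0]
opening: 0.5
```

Run:
```python
from h import *
im=robot.snapshot("side"); zoom(im,290,165,100,75,8,"pics/side3.png")
s=robot.read_state();print(s['tool_pos'],s['wrist_force'])
```

```text
[527.76069709  -0.58794155  94.56749244] [0.9087554  0.2878681  1.07260627]
```

View pics/side3.png

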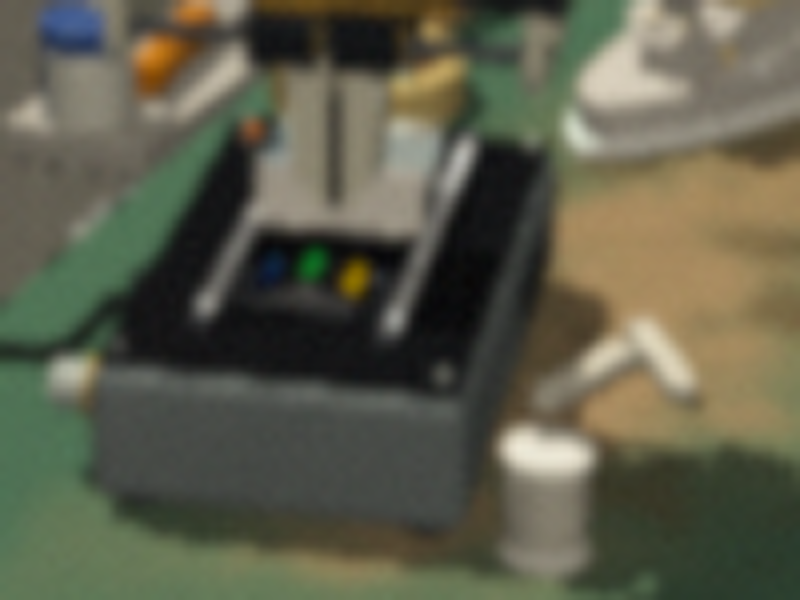

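The guard is clear and green is on top at (313,265), with yellow on the near side at (355,278). One click toward +x is needed. Next I'll go over the wheel at unit x −9.

apply_moves(increments="-0.008 0.019 0 0 0 0 1; -0.016 0.038 0 0 0 0 1; -0.016 0.038 -0.006 0 0 0 1; -0.016 0.038 -0.009 0 0 0 1; -0.016 0.038 -0.009 0 0 0 1")

```text
t: 4.4
tool_pos: [511.8, 36.7, 84.2]
orientation: [[-0.188, 0.982, -0.0], [0.982, 0.188, -0.0], [-0.0, -0.001, -1.0]]
wrist_force: [0.9, -0.2, 0.8]
opening: 0.5
```

apply_moves(increments="0 0 -0.001 0 0 0 1; 0 0 -0.002 0 0 0 1; 0 0 -0.002 0 0 0 1")

```text
t: 4.7
tool_pos: [511.7, 37.0, 82.6]
orientation: [[-0.188, 0.982, -0.0], [0.982, 0.188, -0.0], [-0.0, -0.0, -1.0]]
wrist_force: [-0.2, 0.3, 0.8]
opening: 0.5
```

apply_moves(increments="0 0 -0.001 0 0 0 1; 0 0 -0.0015 0 0 0 1; 0 0 -0.0015 0 0 0 1")

```text
t: 5.0
tool_pos: [511.6, 37.4, 81.2]
orientation: [[-0.188, 0.982, -0.0], [0.982, 0.188, -0.0], [0.0, -0.0, -1.0]]
wrist_force: [0.4, 0.3, 0.2]
opening: 0.5
```

apply_moves(increments="0 0 -0.0005 0 0 0 1; 0 0 -0.0005 0 0 0 1")

```text
t: 5.2
tool_pos: [511.7, 37.4, 80.7]
orientation: [[-0.188, 0.982, 0.0], [0.982, 0.188, -0.0], [-0.0, 0.0, -1.0]]
wrist_force: [0.1, -0.9, 0.4]
opening: 0.1
```

apply_moves(increments="0 0 -0.0005 0 0 0 1; 0 0 -0.0005 0 0 0 1")

```text
t: 5.4
tool_pos: [511.8, 37.4, 80.5]
orientation: [[-0.188, 0.982, 0.0], [0.982, 0.188, -0.0], [-0.0, 0.0, -1.0]]
wrist_force: [0.2, 0.5, 3.5]
opening: 0.3
```

apply_moves(increments="0 0 -0.0005 0 0 0 1; 0 0 -0.0005 0 0 0 1")

```text
t: 5.6
tool_pos: [511.9, 37.4, 80.4]
orientation: [[-0.188, 0.982, 0.001], [0.982, 0.188, -0.0], [-0.0, 0.001, -1.0]]
wrist_force: [-1.1, -0.6, 6.9]
opening: 0.3
```

apply_moves(increments="0.004 0.0008 0 0 0 0 1; 0.008 0.0016 0 0 0 0 1; 0.012 0.0024 0 0 0 0 1; 0.016 0.0031 0 0 0 0 1; 0.0185 0.0036 0 0 0 0 1")

```text
t: 6.1
tool_pos: [531.1, 41.2, 80.5]
orientation: [[-0.188, 0.982, 0.002], [0.982, 0.188, 0.0], [-0.0, 0.002, -1.0]]
wrist_force: [-0.0, 0.4, 5.0]
opening: 0.5
```

apply_moves(increments="0 0 0 0 0 0 1")

```text
t: 6.2
tool_pos: [531.2, 41.2, 80.4]
orientation: [[-0.188, 0.982, 0.002], [0.982, 0.188, 0.0], [-0.0, 0.002, -1.0]]
wrist_force: [0.5, 1.0, 5.9]
opening: 0.7
```

Run:
```python
from h import *
im=robot.snapshot("side"); zoom(im,290,165,100,75,8,"pics/side4.png")
s=robot.read_state();print(s['tool_pos'],s['wrist_force'])
```

```text
[531.11993435  41.13085555  80.41897886] [0.81493545 1.33715075 6.54564235]
```

View pics/side4.png

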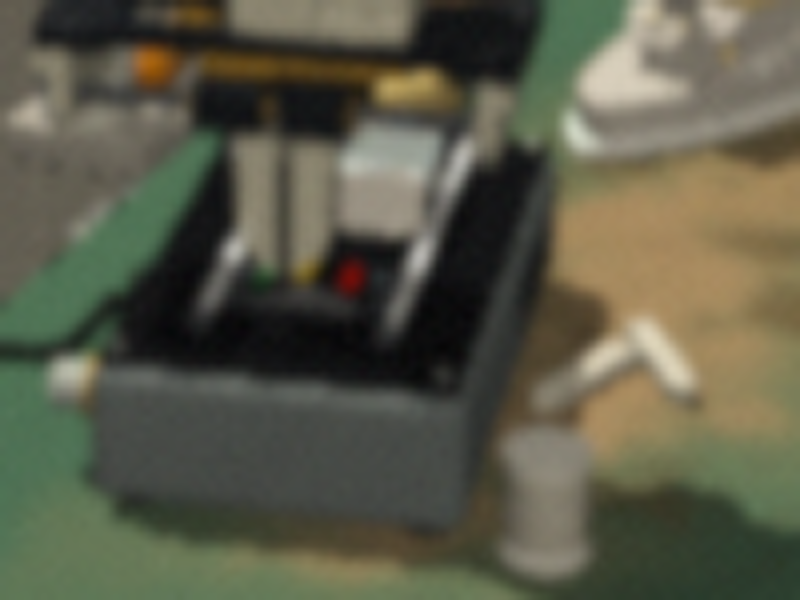

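Yellow is now on top at (308,270) and red is to its right. I'll lift straight up and verify.

apply_moves(increments="0 0 0.010 0 0 0 1; 0 0 0.040 0 0 0 1; 0.005 -0.043 0.050 0 0 0 1; 0.010 -0.087 0.050 0 0 0 1; 0.015 -0.130 0.050 0 0 0 1")

```text
t: 6.75
tool_pos: [545.3, -90.2, 130.7]
orientation: [[-0.19, 0.982, 0.001], [0.982, 0.19, -0.0], [-0.001, 0.001, -1.0]]
wrist_force: [0.2, -0.0, 0.9]
opening: 0.5
```

Run:
```python
from h import *
im=robot.snapshot("side"); zoom(im,290,165,100,75,8,"pics/side5.png")
s=robot.read_state();print(s['tool_pos'],s['wrist_force'])
```

```text
[546.25491369 -96.79580124 130.57312372] [ 0.61927733 -6.32936532 -0.16552925]
```

View pics/side5.png

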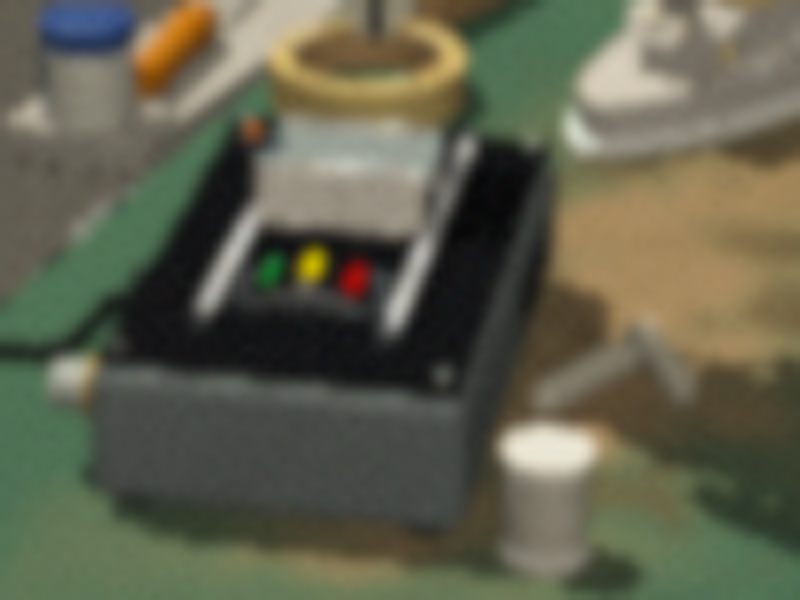

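Yellow sits at (313,265), exactly where green was, with the guard open. I'll descend on the guard's far side and push it shut.

apply_moves(increments="0 -0.002 0 0 0 0 1; 0 -0.002 -0.02 0 0 0 1; 0 -0.002 -0.038 0 0 0 1; 0 -0.002 -0.042 0 0 0 1; 0 -0.002 -0.042 0 0 0 1")

```text
t: 7.3
tool_pos: [544.7, -90.0, 87.4]
orientation: [[-0.189, 0.982, -0.002], [0.982, 0.189, 0.001], [0.001, -0.001, -1.0]]
wrist_force: [0.1, 0.1, 0.3]
opening: 0.4
```

apply_moves(increments="-0.001 0.005 0 0 0 0 1; -0.0019 0.0098 0 0 0 0 1; -0.0039 0.0196 0 0 0 0 1; -0.0058 0.0294 0 0 0 0 1; -0.0077 0.0392 0 0 0 0 1")

```text
t: 7.8
tool_pos: [537.8, -51.0, 88.3]
orientation: [[-0.189, 0.982, 0.002], [0.982, 0.189, -0.001], [-0.001, 0.001, -1.0]]
wrist_force: [1.6, -2.5, 1.8]
opening: 0.8
```

apply_moves(increments="-0.0019 0.0098 0 0 0 0 1; -0.0039 0.0196 0 0 0 0 1; -0.0058 0.0294 0 0 0 0 1; -0.0077 0.0392 0 0 0 0 1; -0.0092 0.047 0 0 0 0 1")

```text
t: 8.3
tool_pos: [528.1, -3.8, 87.7]
orientation: [[-0.189, 0.982, 0.0], [0.982, 0.189, 0.0], [0.0, 0.0, -1.0]]
wrist_force: [1.6, -2.3, 1.6]
opening: 0.3
```

apply_moves(increments="-0.0004 0.002 0 0 0 0 1; -0.0008 0.004 0 0 0 0 1; -0.0012 0.006 0 0 0 0 1")

```text
t: 8.6
tool_pos: [527.0, 1.2, 87.6]
orientation: [[-0.188, 0.982, -0.0], [0.982, 0.188, -0.0], [0.0, -0.0, -1.0]]
wrist_force: [1.8, -1.8, 0.6]
opening: 0.8
```

apply_moves(increments="-0.0002 0.001 0 0 0 0 1; -0.0004 0.002 0 0 0 0 1; -0.0006 0.003 0 0 0 0 1")

```text
t: 8.9
tool_pos: [526.4, 4.1, 87.7]
orientation: [[-0.188, 0.982, -0.0], [0.982, 0.188, -0.0], [0.0, -0.0, -1.0]]
wrist_force: [0.5, -2.0, 0.5]
opening: 0.3
```

apply_moves(increments="-0.0002 0.001 0 0 0 0 1; -0.0004 0.002 0 0 0 0 1")

```text
t: 9.1
tool_pos: [526.2, 5.1, 87.7]
orientation: [[-0.189, 0.982, 0.0], [0.982, 0.189, -0.002], [-0.002, -0.0, -1.0]]
wrist_force: [0.4, -9.9, -0.7]
opening: 0.2
```

apply_moves(increments="-0.0002 0.001 0 0 0 0 1; -0.0002 0.001 0 0 0 0 1")

```text
t: 9.3
tool_pos: [526.2, 5.1, 87.8]
orientation: [[-0.189, 0.982, 0.001], [0.982, 0.189, -0.003], [-0.004, 0.0, -1.0]]
wrist_force: [1.3, -10.7, -0.7]
opening: 0.4
```

apply_moves(increments="0.002 -0.01 0 0 0 0 1; 0.003 -0.015 0.01 0 0 0 1; 0.003 -0.015 0.05 0 0 0 1; 0.003 -0.015 0.10 0 0 0 1; -0.02 -0.04 0.14 0 0 0 1")

```text
t: 9.8
tool_pos: [508.6, -30.4, 229.1]
orientation: [[-0.191, 0.982, 0.004], [0.982, 0.191, 0.001], [0.0, 0.004, -1.0]]
wrist_force: [1.3, -1.1, 1.3]
opening: 0.4
```

apply_moves(increments="-0.03 -0.04 0 0 0 -6 1; -0.06 -0.075 0 0 0 -12 1; -0.09 -0.11 0 0 0 -18 1; -0.12 -0.145 0 0 0 -24 1; -0.15 -0.18 0 0 0 -30 1")

```text
t: 10.3
tool_pos: [355.6, -212.4, 226.6]
orientation: [[0.332, 0.943, 0.001], [0.943, -0.332, -0.0], [0.0, 0.001, -1.0]]
wrist_force: [1.0, -1.0, -0.6]
opening: 0.4
```

apply_moves(increments="-0.02 -0.03 0 0 0 -5 1; -0.03 -0.05 0 0 0 -8 1; -0.03 -0.05 0 0 0 -8 1")

```text
t: 10.6
tool_pos: [325.9, -263.4, 226.5]
orientation: [[0.46, 0.888, 0.001], [0.888, -0.46, -0.001], [-0.0, 0.001, -1.0]]
wrist_force: [-0.5, 0.1, 0.6]
opening: 0.2
```

Run:
```python
from h import *
im=robot.snapshot("side"); cv2.imwrite("pics/side6f.png",im); zoom(im,290,165,100,75,8,"pics/side6.png")
im=robot.snapshot("top"); cv2.imwrite("pics/top6f.png",im);zoom(im,316,165,100,75,8,"pics/top6.png")
s=robot.read_state();print(s['t'],s['tool_pos'],s['wrist_force'])
```

```text
10.7 [ 326.93152914 -261.31548345  226.18603774] [ 0.61945625 -0.20194224 -0.29228916]
```

View pics/side6.png

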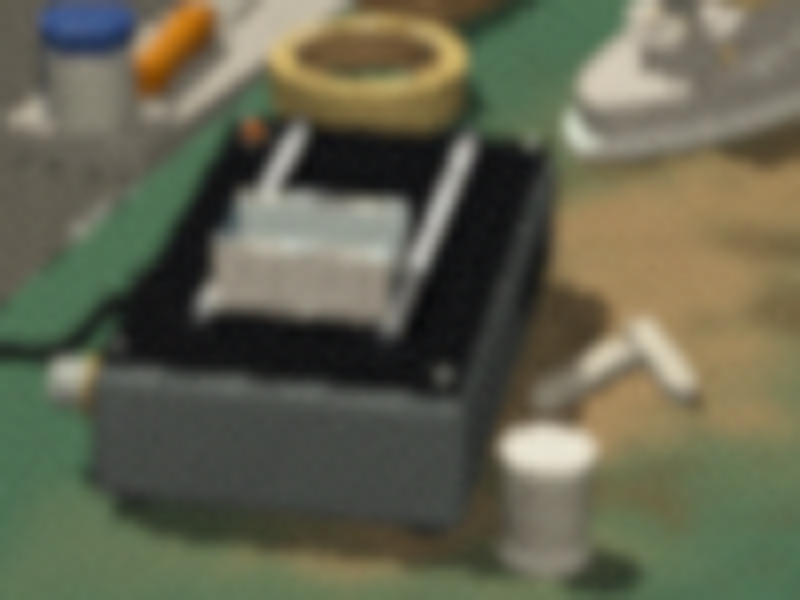

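View pics/top6.png

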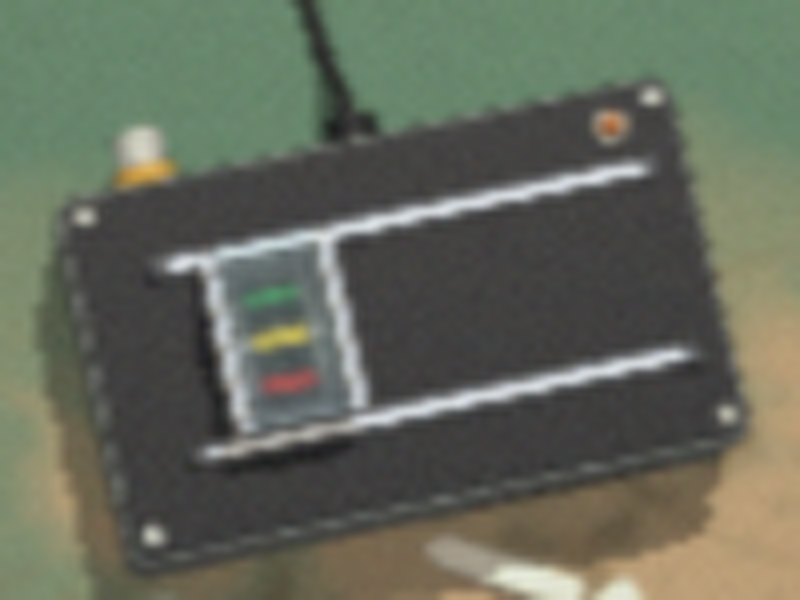

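View pics/top6f.png

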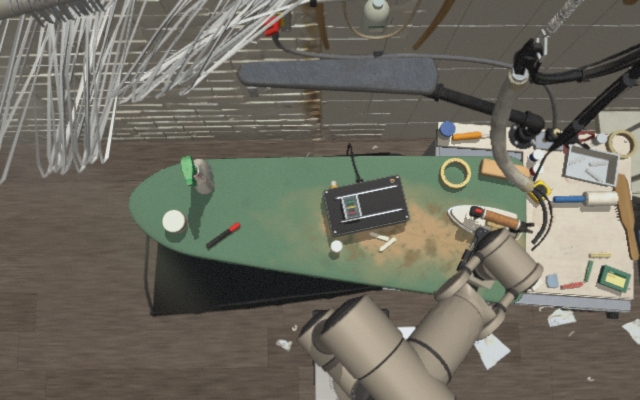

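The yellow bar is on top at (282,338), exactly where green was. The guard is back at its shut position in both views, and nothing else has moved. Handing in.

```bash
python3 -c "
from bench import robot
print(robot.read_state()['wrist_force']); print(robot.hand_in())"
```

```text
[ 0.61945625 -0.20194224 -0.29228916]
the job is handed in; nothing more can be done
None
```

The heat wheel is now clicked in at yellow, and the guard is fully shut over it again. I handed the job in at about 10.7 s of the 48 s allowed.

- **Opening the guard:** I pushed it with shut fingertips until it hit its stop, where the wrist force rose to about 18 N. It was never gripped.
- **Turning the wheel:** it started at green. I rubbed the crown about 18.5 mm toward the unit's +x at about 5–7 N, which turned it one click. After I lifted off, the yellow bar sat where the green bar had been.
- **Closing the guard:** I pushed it back to its shut stop, where the wrist force was about 10 N.
- **Last checks:** in both camera views the guard is back in its original place. In the top view the yellow bar is on top. The other items are where they started, and the arm is clear with a wrist force under 1 N.

No check failed. The guard's stops came about 2 mm from where I predicted, which fits the fingers being a little thicker than I assumed. The wheel crown was within about 1 mm of its predicted height.

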